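# Balance the sample tubes before the spin

## Task

The four sample tubes must be split evenly between the two pans of the balance before they go into the centrifuge: move the right tube from the heavy left pan into a free pocket of the right pan so that both pans come to rest level, with every tube standing fully home in a pocket. The free pocket blocks are not quite where they should be, so feel for the hole gently and never press hard on the balance or tip a tube; leave everything else on the bench alone.

Things in the scene. Friction and masses are not known exactly. Their poses are not given: they have to be found in the camera images.
- balance: Two-pan balance, black base and white housing, base 150 x 290 mm, fixed on the table; origin under its centre on the table, z up. Its y axis runs along the beam: left pan 95 mm to +y of the centre, right pan 95 mm to -y. A post 30 x 22 mm, 117 mm tall, with a pointer stands at the centre. Place and yaw vary.
- pan_l (a joint): Height of the left pan over level in m (+ up, travel 14 mm either way; 0 is level, as when empty). The pans stay horizontal and move oppositely. The balance is springy: the heavy side sinks 1 mm per 47 g of difference (0.46 N per mm, also when pressed), damped, settling in about 1 s.
- pan_r (a joint): The same for the right pan: pan_r = -pan_l.
- pan_l_floor (a point): Centre of the left steel pan's floor (166 x 76 mm, long along x), 90 mm above the table when level; moves with the pan. Three white plastic blocks are fixed on it at x = -50, 0, +50 mm from here, each 44 x 44 mm, 30 mm tall, with a round pocket from above, 30 mm across, 26 mm deep (bottom 4 mm above the pan floor). All three hold a tube at the start.
- pan_r_floor (a point): The same for the right pan, with three blocks of the same kind. The middle one is fixed and holds a tube at the start; the outer two are empty and stand in a track along the balance's y: stiff (about 6 N to slide), 11 mm travel each way.
- place_near (a point): Nominal mouth centre of the right pan's empty block on the -x side: at x = -50 mm, 30 mm above the pan floor, level with the block's top; moves with the pan. The real pocket is exact in x but lies 4 to 8 mm off this point along the balance's y, to one side or the other: not measured, to be felt or seen.
- place_far (a point): The same for the empty block at x = +50 mm; its offset is another. A tube pressed on a block's top with about 2 N and slid slowly along y drops in when it comes within about 1 mm of the real centre: the pan springs up round it and the force falls to about nothing.
- tube_a_mid (a point): Centre, half-way up, of the shortest of four upright steel sample tubes: 84 mm long, 28 mm across (plain cylinder, foot bevelled 1 mm), about 40 g (within 2 %). A dark line runs round it 16 mm below the top. z runs up its axis. Which pocket holds which tube varies.
- tube_b_mid (a point): Centre, half-way up, of the second shortest of four upright steel sample tubes: 96 mm long, 28 mm across (plain cylinder, foot bevelled 1 mm), about 100 g (within 2 %). A dark line runs round it 16 mm below the top. z runs up its axis. Which pocket holds which tube varies.
- tube_c_mid (a point): Centre, half-way up, of the second longest of four upright steel sample tubes: 108 mm long, 28 mm across (plain cylinder, foot bevelled 1 mm), about 160 g (within 2 %). A dark line runs round it 16 mm below the top. z runs up its axis. Which pocket holds which tube varies.
- tube_d_mid (a point): Centre, half-way up, of the longest of four upright steel sample tubes: 120 mm long, 28 mm across (plain cylinder, foot bevelled 1 mm), about 220 g (within 2 %). A dark line runs round it 16 mm below the top. z runs up its axis. Which pocket holds which tube varies.
- dish: Bystander, to be left alone: clear flat dish, 64 mm across, 16 mm high, on the table; origin under its centre.
- collar: Bystander, to be left alone: dark steel disc, 30 mm across, 14 mm high, on the table; origin under its centre.
- driver: Bystander, to be left alone: screwdriver, 170 mm long, lying on the table; origin under its middle.
- bottle: Bystander, to be left alone: amber bottle, 64 mm across, 150 mm high, on the table; origin under its centre.
- sharps: Bystander, to be left alone: yellow jar with a red lid, 100 mm across, 130 mm high, on the table; origin under its centre.
- objective: Bystander, to be left alone: brass objective barrel, 34 mm across, 52 mm high, on the table; origin under its centre.
- tipbox: Bystander, to be left alone: clear pipette-tip box, 120 x 85 x 50 mm, on the table; origin under its centre.

How it is judged:
At the end, for the whole second after the job is handed in: Both pans at rest within 1.3 mm of level; all four tubes upright (within 0.08 rad) and seated to the bottom of pockets on the pans (height within 5 mm of the seated height at level) (value of joint pan_l between -0.0013 and 0.0013 m and velocity of joint pan_l between -0.01 and 0.01 m/s and value of joint pan_r between -0.0013 and 0.0013 m and velocity of joint pan_r between -0.01 and 0.01 m/s and angle between each of tube_a_mid, tube_b_mid, tube_c_mid, tube_d_mid's own z axis and vertical below 0.08 rad and z of tube_a_mid in the frame of balance between 0.131 and 0.141 m and x of tube_a_mid in the frame of balance between -0.07 and 0.07 m and y of tube_a_mid in the frame of balance between -0.13 and 0.13 m and z of tube_b_mid in the frame of balance between 0.137 and 0.147 m and x of tube_b_mid in the frame of balance between -0.07 and 0.07 m and y of tube_b_mid in the frame of balance between -0.13 and 0.13 m and z of tube_c_mid in the frame of balance between 0.143 and 0.153 m and x of tube_c_mid in the frame of balance between -0.07 and 0.07 m and y of tube_c_mid in the frame of balance between -0.13 and 0.13 m and z of tube_d_mid in the frame of balance between 0.149 and 0.159 m and x of tube_d_mid in the frame of balance between -0.07 and 0.07 m and y of tube_d_mid in the frame of balance between -0.13 and 0.13 m); the robot touches nothing.
It fails at once if the balance is pressed or wedged hard (contact force on it, the tubes' weight of about 5 N included, over 20 N) (contact force between balance and anything else above 20 N).
It fails at once if a tube is tipped more than 30 degrees (angle between any of tube_a_mid, tube_b_mid, tube_c_mid, tube_d_mid's own z axis and vertical above 0.52 rad).
It fails at once if a bystander is moved more than 15 mm (distance of any of dish, collar, driver, bottle, sharps, objective, tipbox from where it was at the start of the episode above 0.015 m).
It also fails if it takes over 72 s, if anything falls off the work surface, if the arm or the gripper's body presses on something with over 40 N, if the wrist force passes 120 N, or if a joint passes its speed limit or range.

## Robot

A 7-joint arm with a two-finger parallel gripper is mounted at the origin on the work surface. World frame = base frame: x ahead of the robot, y to its left, z up, the work surface at z = 0. Lengths are in m, angles in rad, forces in N, time in s.
With the tool pointing down it reaches from about 0.4 to 0.85 m from the base axis. Payload 4.5 kg.
Tool frame: the origin (TCP) lies at the very end of the fingers, on their centre line; the grasp point (between the pads) lies 19 mm behind it (r.grip_point_offset is the distance from the TCP to the grasp point, in m); z points along the fingers, y is the line along which they close (so a half turn about z gives the same grasp; the last joint's range is limited). The gripper opens to 88 mm and grips with 3 to 60 N. Pads are 18 mm wide; open, the fingers measure 123 mm over their backs; the gripper's body (75 mm by 187 mm) begins 45 mm behind the grasp point.
Start: joints at [1.374, 0.689, -0.195, 1.565, 0.157, 0.902, -0.215], TCP at [0.143, -0.608, 0.239] pointing down, gripper open.
Joint ranges: [-3.01, 3.01], [-0.46, 2.08], [-1.47, 1.51], [0.13, 2.56], [-1, 4.14], [0.04, 2.09], [-2.66, 2.66]. Speed limits (rad/s): [2.57, 2.57, 3.14, 3.14, 3.14, 3.14, 3.14].

## Interface

Orientations are given as a unit quaternion [x, y, z, w].
In Python, from plant import r gives the robot as it stands.
- The arm moves only by the tool carry_out, never from a script. Its argument "rows" is a list of rows, each a list of 3 entries, a list of its own where there are three numbers: the shift along the tool's x, y, z in cm, then the turn, a rotation vector about the tool's x, y, z in degrees, then the closure, from 0 (fully open) to 1 (shut). A call has 1 to 12 rows; each row is the pose to reach, as a shift and turn from the pose commanded when the call began, along the tool's axes at that moment; what a row does not reach only later rows make up. A row lasts 1/10 s, in which the tool goes at most 50 mm and 8.59 degrees, less where a joint would pass 70% of its speed; a pose out of reach is approached as far as the arm can. A call with a gripper value outside its range is refused whole. The fingers move at their own pace and stop on an object; "newtons" is the grip in N (left out, the last holds). Time passes only in rows, so rows that repeat a pose let the fingers close. It gives the time, the measured TCP pose, the force, the opening and the grip force at its end, in the units of the state.
- r.get_state(): the state, without advancing time (a new reading comes with each control period).
- r.snapshot(name): name is "scene" or "top" or "wrist"; returns a dict with "image" (480x640x3 uint8, red, green, blue), "fx", "fy", "cx", "cy" (pixels), "dist_coeffs" ([k1, k2, p1, p2, k3] as OpenCV has them; the pictures are not rectified), "pose" (4x4, takes a point from camera to world coordinates). Camera axes: x right, y up, looking along -z (the intrinsics and any distortion apply to the point x, -y, -z); pixel columns grow to the right and rows downward; lengths in m; the calibration is good to about 2 mm. A picture is of the moment at which its call begins. There is no depth.
- r.finish_job(): hands the job in; it is judged then, once.
The state is a dict: "clock": time; "q": joint angles; "qd": joint speeds; "joint_torque": joint torques, N m; "tool_pos": TCP position; "eef_rot": TCP orientation; "contact_force": force on the tool from outside, world axes, zero at the start; "moment": the same for the moment, N m; "opening": opening from 0.0 (shut) to 1.0 (fully open); "finger_force": force on a finger pad.
Only numpy, scipy, OpenCV 4.12 (cv2) and the standard library are available. Lean on these libraries where they do the work, as an engineer would, in place of code of your own. Each camera call takes 0.05 s, during which the arm holds its last target. There are 200 camera calls.

## Working session

There is one attempt and no reset: what is moved stays moved. The work goes in short steps, Python scripts to look and compute and a tool call to move; the robot and the scene stay as the last step left them, time stands still between calls to the robot, and variables do not carry over. Pictures are saved under pics/ and viewed, at most 10 in all, crops included, and the job is handed in when it is done.

Besides the shell and the picture viewer there is one more tool, called after "Emit:" as a command line: name --argument value ..., lists and objects as JSON in quotes. carry_out: Moves the arm, as the interface text tells. Its arguments: {"type":"object","properties":{"rows":{"type":"array"},"newtons":{"type":"number"}},"required":["rows"]}

```bash
mkdir -p pics; cat > h.py <<'E'
import numpy as np, cv2
from plant import r
def snap(n,f=None):
    s=r.snapshot(n)
    if f: cv2.imwrite('pics/'+f,s['image'][:,:,::-1])
    return s
def K(s): return np.array([[s['fx'],0,s['cx']],[0,s['fy'],s['cy']],[0,0,1.]])
def ray(s,uv):
    p=cv2.undistortPoints(np.array([[uv]],float),K(s),np.array(s['dist_coeffs'],float))[0,0]
    P=np.array(s['pose']); d=P[:3,:3]@np.array([p[0],-p[1],-1]); return P[:3,3],d/np.linalg.norm(d)
def onz(s,uv,z):
    o,d=ray(s,uv); return o+d*(z-o[2])/d[2]
def proj(s,X):
    P=np.array(s['pose']); c=(np.atleast_2d(X)-P[:3,3])@P[:3,:3]
    c=c*[1,-1,-1]
    return cv2.projectPoints(c,np.zeros(3),np.zeros(3),K(s),np.array(s['dist_coeffs'],float))[0][:,0]
E
python3 - <<'E'
from h import *
for n in('scene','top'):
    s=snap(n,n+'0.png'); print(n,np.round(s['pose'],3).tolist(),s['fx'],s['dist_coeffs'])
st=r.get_state(); print(st['clock'],st['tool_pos'],st['eef_rot'],st['opening'])
E
```

```text
scene [[-0.849, -0.424, 0.315, 0.899], [0.528, -0.673, 0.518, 0.509], [-0.008, 0.606, 0.795, 0.896], [0.0, 0.0, 0.0, 1.0]] 437.2856210972228 [-0.09224469  0.          0.          0.          0.        ]
top [[-0.02, 0.982, -0.188, 0.326], [-1.0, -0.02, 0.002, 0.012], [-0.002, 0.188, 0.982, 1.341], [0.0, 0.0, 0.0, 1.0]] 557.1877814287111 [-0.07550134  0.          0.          0.          0.        ]
0.1 [ 0.14279251 -0.60787545  0.23798104] [ 9.93342880e-01  1.15192060e-01 -1.63024989e-04 -8.27557811e-04] 0.998866375159153
```

View pics/scene0.png

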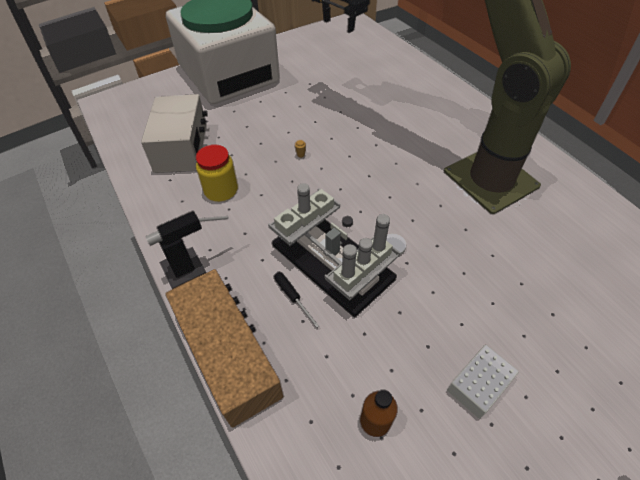

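View pics/top0.png

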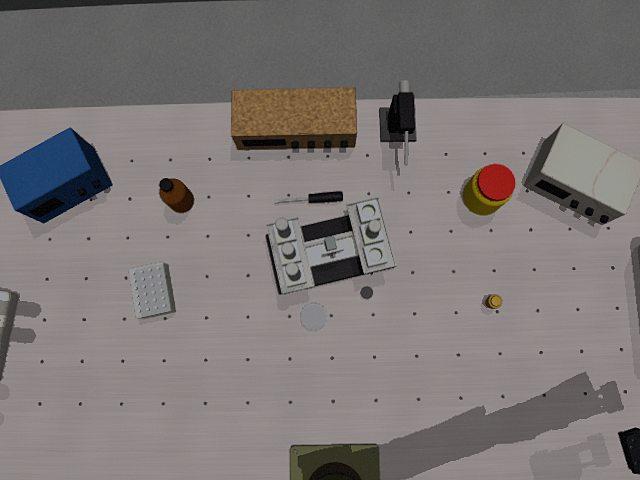

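The scene view shows left-pan tubes at about (383,232), (365,250) and (349,262), and the right-pan tube at (304,200). In the top view the balance spans (268..392, 200..292), with the left pan on the image left. I'll enlarge it.

```bash
python3 - <<'E'
from h import *
a=cv2.imread('pics/scene0.png')[175:315,262:412]; b=cv2.imread('pics/top0.png')[185:305,255:405]
b=cv2.copyMakeBorder(b,0,20,0,0,0)
c=cv2.resize(np.hstack([a,b]),None,fx=2.66,fy=4/1.0,interpolation=cv2.INTER_CUBIC) if 0 else np.hstack([cv2.resize(x,(400,373),interpolation=cv2.INTER_CUBIC) for x in(a,b)])
cv2.imwrite('pics/crop.png',c)
E
```

```text
(no output)
```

View pics/crop.png

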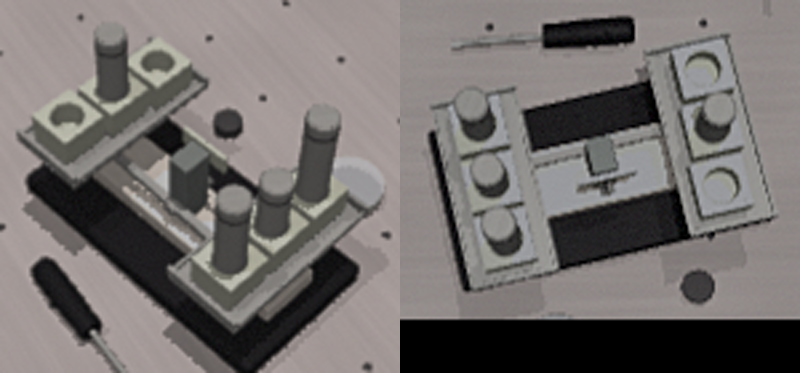

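The left pan's three tube tops differ in height (near one longest). The right pan's middle holds one tube, and its outer pockets are open. Next I triangulate the tube tops.

```bash
cat > t.py <<'E'
from h import *
S=snap('scene');T=snap('top')
def tri(a,b):
    o,d=ray(S,a);p,e=ray(T,b)
    A=np.stack([d,-e],1);x=np.linalg.lstsq(A,p-o,rcond=None)[0]
    return (o+d*x[0]+p+e*x[1])/2,np.linalg.norm(o+d*x[0]-p-e*x[1])
f=lambda x,y:(262+x/2.667-.3,175+y/2.667-.3)
g=lambda x,y:(255+(x-400)/2.667-.3,185+y/2.667-.3)
for n,a,b in[('near',(322,113),(502,222)),('mid',(277,178),(488,168)),('far',(234,196),(472,103)),('right',(110,33),(718,105)),('hole-near',(160,62),(720,186)),('hole-far',(68,116),(703,69))]:
    X,e=tri(f(*a),g(*b)); print(n,np.round(X,4),round(e,4))
# base corners in top view
for p in [(468,290),(776,215)]: print(np.round(onz(T,g(*p),0.09),3))
E
python3 t.py
```

```text
near [0.4863 0.0774 0.2088] 0.0036
mid [0.535  0.0901 0.174 ] 0.0036
far [0.5834 0.1005 0.1973] 0.0028
right [ 0.5769 -0.0929  0.1989] 0.0039
hole-near [ 0.5242 -0.0988  0.1278] 0.0034
hole-far [ 0.6244 -0.0884  0.1265] 0.0031
[0.447 0.112 0.09 ]
[ 0.506 -0.15   0.09 ]
```

Tube-top heights differ by 35 and 23 mm. So the left pan holds d (near), a (middle) and c (far), and the right pan holds b. c (160 g) has to move to the right, and the tool is already aligned with the balance (about 13°). I'll look at the right pan from close by first.

Emit:
carry_out --rows '[[[2, -1, -4], [0, 0, 0], 0], [[6, -4, -9], [0, 0, 0], 0], [[10, -7, -9], [0, 0, 0], 0], [[14, -10, -9], [0, 0, 0], 0], [[18, -13, -9], [0, 0, 0], 0], [[22, -16, -9], [0, 0, 0], 0], [[26, -19, -9], [0, 0, 0], 0], [[30, -22, -9], [0, 0, 0], 0], [[34, -25, -9], [0, 0, 0], 0], [[38, -28, -9], [0, 0, 0], 0], [[42, -31, -9], [0, 0, 0], 0], [[46, -34, -9], [0, 0, 0], 0]]'

```text
clock: 1.4
tool_pos: [0.5036, -0.1828, 0.3287]
eef_rot: [0.993, 0.115, -0.0, 0.0]
contact_force: [1.0, -0.8, -0.0]
opening: 1.003
finger_force: 0.0
```

Emit:
carry_out --rows '[[[4, -2, 0], [0, 0, 0], 0], [[8, -4, 0], [0, 0, 0], 0], [[10, -6, 0], [0, 0, 0], 0], [[10.4, -6, 0], [0, 0, 0], 0], [[10.4, -6, 0], [0, 0, 0], 0], [[10.4, -6, 0], [0, 0, 0], 0]]'

```text
clock: 2.0
tool_pos: [0.5893, -0.1043, 0.3285]
eef_rot: [0.993, 0.114, -0.001, 0.001]
contact_force: [0.7, -0.3, 0.5]
opening: 0.997
finger_force: 0.0
```

```bash
python3 - <<'E'
from h import *
s=snap('wrist','w1.png');print(np.round(s['pose'],3).tolist(),s['fx']);print(r.get_state()['tool_pos'])
E
```

```text
[[0.226, 0.927, 0.301, 0.668], [-0.974, 0.214, 0.071, -0.087], [0.001, -0.309, 0.951, 0.474], [0.0, 0.0, 0.0, 1.0]] 358.8776314815257
[ 0.58925157 -0.10440929  0.32865732]
```

View pics/w1.png

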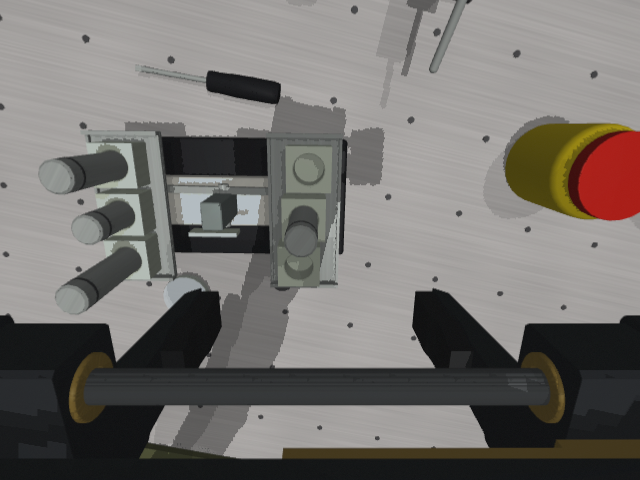

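Wrist view: the far pocket is at about (308,168), tube b's top at (301,239), the near pocket at (300,263), c's top at (57,175), a's at (88,229), d's at (72,299). I'll measure these.

```bash
python3 - <<'E'
from h import *
s=snap('wrist','w2.png')
im=cv2.imread('pics/w2.png')
c=cv2.resize(im[125:295,30:350],(800,425),interpolation=cv2.INTER_CUBIC);cv2.imwrite('pics/w2c.png',c)
yaw=np.radians(13.2);ex=np.array([np.cos(yaw),np.sin(yaw)]);ey=np.array([-ex[1],ex[0]])
for n,uv,z in[('hole',(308,168),.1268),('b',(301,239),.1968),('c',(57,175),.1952),('a',(88,229),.1712),('d',(72,299),.2072)]:
    X=onz(s,uv,z)[:2];print(n,X.round(4),'bal-axes',round(X@ex,4),round(X@ey,4))
E
```

```text
hole [ 0.6271 -0.0886] bal-axes 0.5903 -0.2295
b [ 0.5785 -0.0952] bal-axes 0.5415 -0.2248
c [0.5863 0.0991] bal-axes 0.5935 -0.0374
a [0.5373 0.0882] bal-axes 0.5432 -0.0368
d [0.4886 0.0782] bal-axes 0.4935 -0.0354
```

View pics/w2c.png

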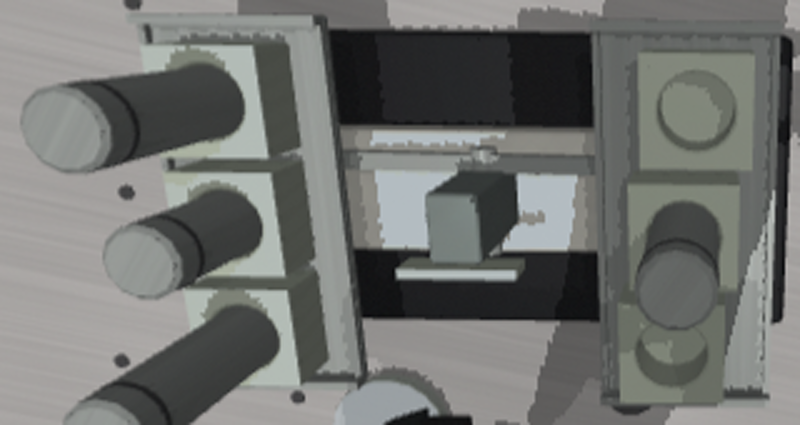

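Emit:
carry_out --rows '[[[1, -5, 0], [0, 0, 0], 0], [[2, -10, 0], [0, 0, 0], 0], [[2.9, -15, 2], [0, 0, 0], 0], [[2.9, -18.7, 6], [0, 0, 0], 0], [[2.9, -18.7, 8.3], [0, 0, 0], 0], [[2.9, -18.7, 8.3], [0, 0, 0], 0], [[2.9, -18.7, 8.3], [0, 0, 0], 0], [[2.9, -18.7, 8.3], [0, 0, 0], 0]]'

```text
clock: 2.9
tool_pos: [0.5773, 0.0843, 0.2475]
eef_rot: [0.994, 0.113, 0.002, 0.0]
contact_force: [0.5, 0.3, -0.5]
opening: 0.999
finger_force: 0.0
```

```bash
python3 - <<'E'
from h import *
s=snap('wrist','w3.png')
S=r.get_state();print(S['tool_pos'],S['contact_force'])
print(np.round(s['pose'],3).tolist())
tp=np.array(S['tool_pos'])
for z in (.195,.17,.113): print(z,proj(s,[[tp[0],tp[1],z]]).round(1))
E
```

```text
[0.57730706 0.08455657 0.24756809] [-0.38273889 -0.03242554 -0.19561227]
[[0.225, 0.928, 0.296, 0.655], [-0.974, 0.214, 0.07, 0.101], [0.002, -0.304, 0.953, 0.393], [0.0, 0.0, 0.0, 1.0]]
0.195 [[314.3 266.4]]
0.17 [[314.5 252.3]]
0.113 [[314.8 228.8]]
```

View pics/w3.png

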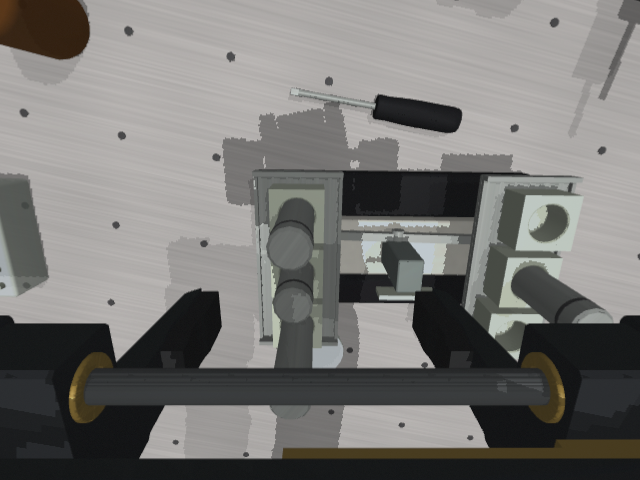

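c's top is at about (291,244), the TCP projects to (314,266) at that height, and a's top is at (293,302). I'll correct by the difference.

```bash
python3 - <<'E'
from h import *
from scipy.spatial.transform import Rotation as R
s=snap('wrist');im=cv2.cvtColor(s['image'],cv2.COLOR_RGB2GRAY)
cr=cv2.medianBlur(cv2.resize(im[210:280,255:330],None,fx=4,fy=4,interpolation=cv2.INTER_CUBIC),5)
cc=cv2.HoughCircles(cr,cv2.HOUGH_GRADIENT,1.5,60,param1=80,param2=20,minRadius=70,maxRadius=105);print(None if cc is None else cc[0]/4+[255,210,0])
S=r.get_state();q=R.from_quat(S['eef_rot'])
for uv,z in (((291,244),.1952),((293,302),.1712)):
    X=onz(s,uv,z);print(X.round(4),'tool cm',(q.inv().apply(X-S['tool_pos'])*100).round(2))
E
```

```text
[[291.1875     243.5625      23.53750038]
 [297.1875     274.6875      17.6875    ]]
[0.588  0.1012 0.1952] tool cm [ 1.41 -1.35  5.23]
[0.5391 0.0912 0.1712] tool cm [-3.59 -1.49  7.61]
```

Emit:
carry_out --rows '[[[1.3, -1.3, 0], [0, 0, 0], 0], [[1.3, -1.3, 1], [0, 0, 0], 0], [[1.3, -1.3, 3], [0, 0, 0], 0], [[1.3, -1.3, 5], [0, 0, 0], 0], [[1.3, -1.3, 7], [0, 0, 0], 0], [[1.3, -1.3, 8.6], [0, 0, 0], 0], [[1.3, -1.3, 8.6], [0, 0, 0], 0], [[1.3, -1.3, 8.6], [0, 0, 0], 0.4], [[1.3, -1.3, 8.6], [0, 0, 0], 0.55], [[1.3, -1.3, 8.6], [0, 0, 0], 0.6]]' --newtons 4

```text
clock: 4.0
tool_pos: [0.5861, 0.102, 0.1607]
eef_rot: [0.993, 0.115, 0.001, -0.0]
contact_force: [-0.7, -0.3, -0.6]
opening: 0.754
finger_force: 0.0
```

```bash
python3 - <<'E'
from h import *
s=snap('wrist','w4.png');print(r.get_state()['tool_pos'],r.get_state()['opening'])
im=cv2.imread('pics/w4.png')[150:470,140:460];cv2.imwrite('pics/w4c.png',cv2.resize(im,(600,600)))
E
```

```text
[0.58596093 0.10206612 0.1606269 ] 0.7073432490276174
```

View pics/w4c.png

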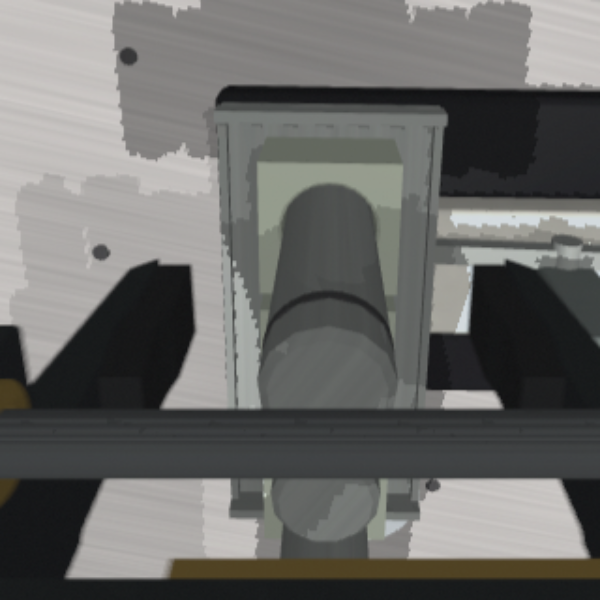

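The tube axis (crop x≈330) sits midway between the fingertips (192 and 472), so it's centred. Close gently.

Emit:
carry_out --rows '[[[0, 0, 0], [0, 0, 0], 0.7], [[0, 0, 0], [0, 0, 0], 0.75], [[0, 0, 0], [0, 0, 0], 0.8], [[0, 0, 0], [0, 0, 0], 0.8], [[0, 0, 0], [0, 0, 0], 0.8], [[0, 0, 0], [0, 0, 0], 0.8], [[0, 0, 0], [0, 0, 0], 0.8], [[0, 0, 0], [0, 0, 0], 0.8]]' --newtons 5

```text
clock: 4.85
tool_pos: [0.5854, 0.1021, 0.1597]
eef_rot: [0.993, 0.115, -0.0, 0.0]
contact_force: [-0.4, -1.0, 0.5]
opening: 0.313
finger_force: 5.0
```

Emit:
carry_out --rows '[[[0, 0, 0], [0, 0, 0], 0.8], [[0, 0, 0], [0, 0, 0], 0.8], [[0, 0, -0.3], [0, 0, 0], 0.8], [[0, 0, -0.8], [0, 0, 0], 0.8], [[0, 0, -1.5], [0, 0, 0], 0.8], [[0, 0, -2.5], [0, 0, 0], 0.8], [[0, 0, -3.5], [0, 0, 0], 0.8], [[0, 0, -4.5], [0, 0, 0], 0.8], [[0, 0, -6], [0, 0, 0], 0.8], [[0, 0, -7.5], [0, 0, 0], 0.8], [[0, 0, -7.5], [0, 0, 0], 0.8], [[0, 0, -7.5], [0, 0, 0], 0.8]]' --newtons 15

```text
clock: 6.05
tool_pos: [0.5855, 0.102, 0.235]
eef_rot: [0.993, 0.115, 0.0, 0.0]
contact_force: [0.3, -0.9, -1.0]
opening: 0.31
finger_force: 15.0
```

```bash
python3 - <<'E'
from h import *
s=snap('scene','s2.png');T=snap('top','t2.png');S=r.get_state();print(S['tool_pos'],S['contact_force'],S['opening'])
a=cv2.imread('pics/s2.png')[150:300,250:420]; b=cv2.imread('pics/t2.png')[175:305,255:405]
cv2.imwrite('pics/c2.png',np.hstack([cv2.resize(x,(400,400),interpolation=cv2.INTER_CUBIC) for x in(a,b)]))
E
```

```text
[0.58486344 0.10184224 0.23407105] [-0.68879691 -0.13387163 -1.89473871] 0.3145817299136046
```

View pics/c2.png

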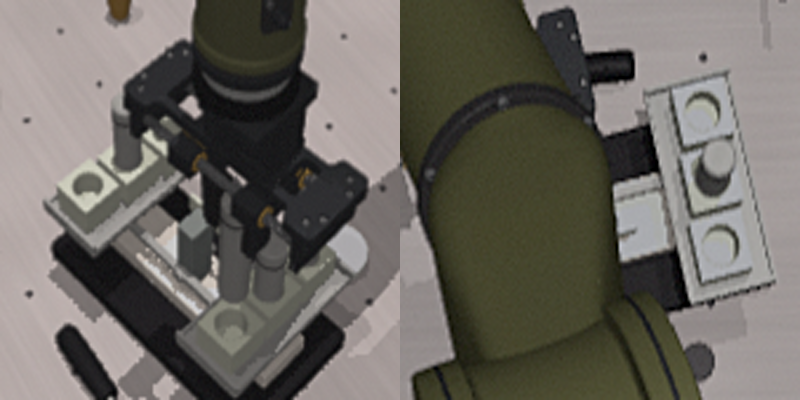

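The left far pocket is empty and the tube is held upright. Move over the right-far block and look.

Emit:
carry_out --rows '[[[0, 2, 0], [0, 0, 0], 0.8], [[0, 5, 0], [0, 0, 0], 0.8], [[0, 8, 0], [0, 0, 0], 0.8], [[-0.1, 11, 0], [0, 0, 0], 0.8], [[-0.2, 14, 0], [0, 0, 0], 0.8], [[-0.3, 17, 0], [0, 0, 0], 0.8], [[-0.3, 19, 0], [0, 0, 0], 0.8], [[-0.3, 19.4, 1], [0, 0, 0], 0.8], [[-0.3, 19.4, 2.5], [0, 0, 0], 0.8], [[-0.3, 19.4, 2.5], [0, 0, 0], 0.8], [[-0.3, 19.4, 2.5], [0, 0, 0], 0.8], [[-0.3, 19.4, 2.5], [0, 0, 0], 0.8]]'

```text
clock: 7.35
tool_pos: [0.6271, -0.0863, 0.21]
eef_rot: [0.993, 0.116, 0.0, -0.0]
contact_force: [0.8, -0.6, -2.2]
opening: 0.312
finger_force: 15.0
```

```bash
python3 - <<'E'
from h import *
s=snap('wrist','w5.png');S=r.get_state();print(S['tool_pos'],S['contact_force'])
im=cv2.imread('pics/w5.png')[170:330,220:420];cv2.imwrite('pics/w5c.png',cv2.resize(im,(750,600),interpolation=cv2.INTER_CUBIC))
t=np.array(S['tool_pos']);print(proj(s,[[t[0],t[1],t[2]-.073],[t[0],t[1],.1234]]))
E
```

```text
[ 0.62724834 -0.08659308  0.21022678] [ 0.54538269 -0.40534426 -1.07782403]
[[315.42101159 254.48905149]
 [315.48116131 247.55360657]]
```

View pics/w5c.png

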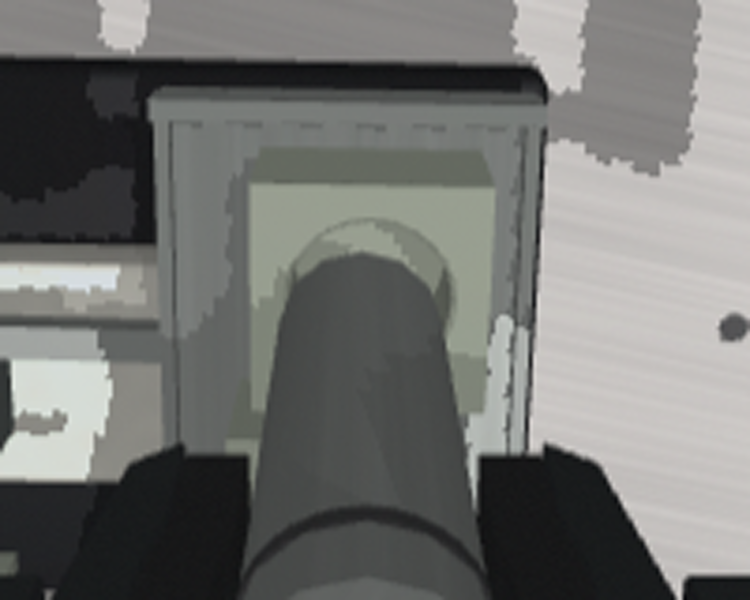

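The hole rim spans crop x 290–457 with its top edge at row 217. The foot arc's top is at about (363,253). I'll compute the offset.

```bash
python3 - <<'E'
from h import *
from scipy.spatial.transform import Rotation as R
s=snap('wrist');S=r.get_state();q=R.from_quat(S['eef_rot']);t=np.array(S['tool_pos'])
f=lambda x,y:(220+x/3.75-.4,170+y/3.75-.4)
for n,p,z in[('hole L',(290,290),.1234),('hole R',(457,290),.1234),('hole top',(373,217),.1234),('blk TL',(247,184),.1234),('blk TR',(495,184),.1234),('foot top',(364,253),t[2]-.073),('footL',(287,285),t[2]-.073),('footR',(440,285),t[2]-.073)]:
    print(n,(q.inv().apply(onz(s,f(*p),z)-t)*1000).round(1)[:2])
E
```

```text
hole L [  0.4 -12.7]
hole R [ 0.4 17.8]
hole top [14.2  2.4]
blk TL [ 20.4 -20. ]
blk TR [20.3 24.2]
foot top [11.8  0.8]
footL [  6.1 -12.4]
footR [ 6.1 13.9]
```

Emit:
carry_out --rows '[[[0.1, 0.16, 0.3], [0, 0, 0], 0.8], [[0.1, 0.16, 0.7], [0, 0, 0], 0.8], [[0.1, 0.16, 1.1], [0, 0, 0], 0.8], [[0.1, 0.16, 1.3], [0, 0, 0], 0.8], [[0.1, 0.16, 1.4], [0, 0, 0], 0.8], [[0.1, 0.16, 1.5], [0, 0, 0], 0.8], [[0.1, 0.16, 1.6], [0, 0, 0], 0.8], [[0.1, 0.16, 1.7], [0, 0, 0], 0.8], [[0.1, 0.16, 1.8], [0, 0, 0], 0.8], [[0.1, 0.16, 1.9], [0, 0, 0], 0.8], [[0.1, 0.16, 1.9], [0, 0, 0], 0.8], [[0.1, 0.16, 1.9], [0, 0, 0], 0.8]]'

```text
clock: 8.65
tool_pos: [0.6282, -0.0888, 0.1907]
eef_rot: [0.993, 0.115, -0.0, -0.0]
contact_force: [-1.1, -0.2, -1.9]
opening: 0.308
finger_force: 15.0
```

```bash
cat > m.py <<'E'
from h import *
import sys
F=[]
for i in range(8):
    s=snap('wrist',sys.argv[1] if i==7 else None);S=r.get_state();F.append(list(S['contact_force'])+list(S['tool_pos']))
print(np.mean(F,0).round(4),np.std(F,0)[:3].round(2),S['clock'],S['opening'])
E
python3 m.py w6.png
```

```text
[-0.293   0.3311 -1.6948  0.6282 -0.0888  0.1907] [0.34 0.42 0.33] 9.05 0.3052944379447145
```

With the foot about 6 mm below the mouth, the force is still just the tube's weight, so the tube has entered the pocket. Lower it slowly.

Emit:
carry_out --rows '[[[0, 0, 0.15], [0, 0, 0], 0.8], [[0, 0, 0.3], [0, 0, 0], 0.8], [[0, 0, 0.5], [0, 0, 0], 0.8], [[0, 0, 0.7], [0, 0, 0], 0.8], [[0, 0, 0.9], [0, 0, 0], 0.8], [[0, 0, 1.1], [0, 0, 0], 0.8], [[0, 0, 1.3], [0, 0, 0], 0.8], [[0, 0, 1.5], [0, 0, 0], 0.8], [[0, 0, 1.5], [0, 0, 0], 0.8], [[0, 0, 1.5], [0, 0, 0], 0.8]]'

```text
clock: 10.05
tool_pos: [0.6282, -0.0888, 0.1757]
eef_rot: [0.993, 0.115, -0.0, 0.0]
contact_force: [-0.5, 1.0, -1.4]
opening: 0.308
finger_force: 15.0
```

```bash
python3 m.py w7.png
```

```text
[-0.4471  0.6414 -1.2643  0.6282 -0.0888  0.1758] [0.46 0.51 0.31] 10.45 0.30834177125312573
```

Emit:
carry_out --rows '[[[0, 0, 0.15], [0, 0, 0], 0.8], [[0, 0, 0.3], [0, 0, 0], 0.8], [[0, 0, 0.45], [0, 0, 0], 0.8], [[0, 0, 0.6], [0, 0, 0], 0.8], [[0, 0, 0.75], [0, 0, 0], 0.8], [[0, 0, 0.9], [0, 0, 0], 0.8], [[0, 0, 0.95], [0, 0, 0], 0.8], [[0, 0, 0.95], [0, 0, 0], 0.8]]'

```text
clock: 11.25
tool_pos: [0.6282, -0.0888, 0.1662]
eef_rot: [0.993, 0.115, 0.0, 0.0]
contact_force: [-0.6, 0.6, -0.1]
opening: 0.31
finger_force: 15.0
```

```bash
python3 m.py w8.png
```

```text
[-1.1987  1.3127 -0.1415  0.6283 -0.0888  0.1663] [0.44 0.25 0.49] 11.65 0.3117104548043374
```

The pan now carries the weight. Release and retreat upward.

Emit:
carry_out --rows '[[[0, 0, 0], [0, 0, 0], 0.66], [[0, 0, 0], [0, 0, 0], 0.6], [[0, 0, 0], [0, 0, 0], 0.45], [[0, 0, 0], [0, 0, 0], 0.3], [[0, 0, 0], [0, 0, 0], 0.3], [[0, 0, -1], [0, 0, 0], 0.3], [[0, 0, -3], [0, 0, 0], 0.3], [[0, 0, -6], [0, 0, 0], 0.3], [[0, 0, -10], [0, 0, 0], 0.3], [[0, 0, -14], [0, 0, 0], 0.3], [[-4, 1, -15], [0, 0, 0], 0.3], [[-8, 2, -15], [0, 0, 0], 0.3]]' --newtons 5

```text
clock: 12.85
tool_pos: [0.5563, -0.1263, 0.3193]
eef_rot: [0.993, 0.116, 0.003, 0.001]
contact_force: [0.3, -0.9, -0.0]
opening: 0.703
finger_force: 0.0
```

Emit:
carry_out --rows '[[[-3, 5, 0], [0, 0, 0], 0.3], [[-5, 10, 0], [0, 0, 0], 0.3], [[-5, 14, 0], [0, 0, 0], 0.3], [[-5, 18, 0], [0, 0, 0], 0.3], [[-5, 22, 0], [0, 0, 0], 0.3], [[-5, 22, 0], [0, 0, 0], 0.3], [[-5, 22, 0], [0, 0, 0], 0.3], [[-5, 22, 0], [0, 0, 0], 0.3], [[-5, 22, 0], [0, 0, 0], 0.3], [[-5, 22, 0], [0, 0, 0], 0.3]]'

```text
clock: 13.85
tool_pos: [0.5568, -0.3509, 0.3167]
eef_rot: [0.993, 0.116, 0.0, -0.0]
contact_force: [-0.1, 0.5, 0.1]
opening: 0.696
finger_force: 0.0
```

```bash
python3 - <<'E'
from h import *
print(r.get_state()['clock'],r.get_state()['tool_pos'])
snap('scene','s3.png');snap('top','t3.png')
a=cv2.imread('pics/s3.png')[170:320,255:415]; b=cv2.imread('pics/t3.png')[175:305,255:405]
cv2.imwrite('pics/c3.png',np.hstack([cv2.resize(x,(400,400),interpolation=cv2.INTER_CUBIC) for x in(a,b)]))
E
```

```text
13.85 [ 0.5568435  -0.35090891  0.31668624]
```

View pics/c3.png

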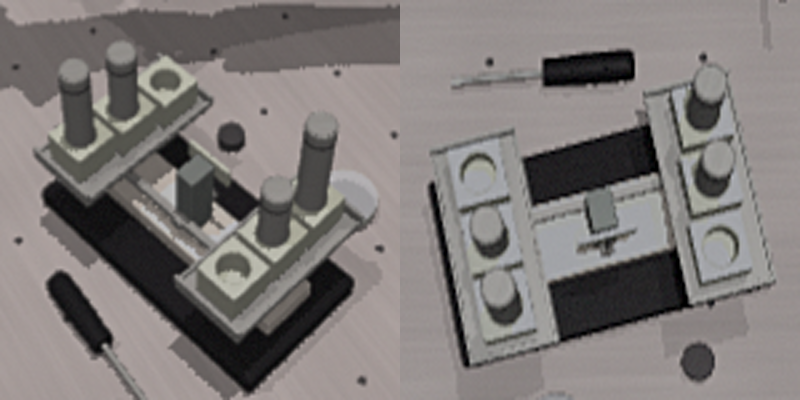

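c now stands in the right-far pocket, upright beside b. I'll check the heights.

```bash
sed -e 's#^f=.*#f=lambda x,y:(255+x/2.5-.3,170+y/2.667-.3)#' -e 's#^g=.*#g=lambda x,y:(255+(x-400)/2.667-.3,175+y/3.077-.3)#' -e "s#^for n,a,b in.*#for n,a,b in [('d .214',(321,123),(501,297)),('a .178',(277,188),(487,224)),('b .190',(121,52),(718,158)),('c .202',(74,70),(710,83))]:#" t.py | sed '/^# base/,$d' > t2.py; python3 t2.py
```

```text
d .214 [0.4812 0.0767 0.208 ] 0.0009
a .178 [0.535  0.0903 0.1782] 0.0026
b .190 [ 0.5752 -0.0941  0.1899] 0.0023
c .202 [ 0.6254 -0.0887  0.2015] 0.0023
```

a, b and c are within 1 mm of their level, seated heights. d was never touched and shares a's pan, so its low value comes from the picked pixel.

```bash
python3 -c "
from plant import r
print(r.finish_job())"
```

```text
the job is handed in; nothing more can be done
None
```

I moved the 160 g tube (c) from the left pan to the right pan's far pocket and handed the job in at about 14 s. By camera, a, b and c measured within 1 mm of level, seated height; untouched d read 6 mm low (put down to pixel picking, not rechecked), and no verdict was returned.

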